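Tip a motorcycle battery down and clamp it in its charging stand

TASK

A motorcycle battery was left standing on its end on the charging stand. Push it over towards the stand's upright stop so that it lies on its base with the terminals up, push it along the plate until it is fully home, flat against the middle of the stop, then push the hold-down bar over and press it down onto the top of the battery. Use pushes only: never pick the battery up or lift it, and leave all the other things on the bench where they are.

Things in the scene. Friction and masses are not known exactly. Their poses are not given: they have to be found in the camera images.
- stand: Fixed charging stand: black rubber-faced plate 400 x 150 x 6 mm on the bench, with a steel stop standing up near one end. Origin: centre of the plate's underside, at bench height. x runs along the plate towards the stop, y across it, z up. Rubber grips the battery: friction about 0.9, sliding it takes 6 to 11 N.
- battery: Loose battery, black with grey cover and 2 brass terminals, 0.72 to 0.95 kg, 150 (x) x 87 (y) x 93 mm (z). Origin: its centre. z points out of the cover, x is its long way. The terminals sit in 26 mm corner notches at x = +-75, y = -43.5 mm, not above the top. It starts standing on its -x end on the plate, its top 156 mm above the bench, base (-z) facing the stop, terminal side (+z) facing away.
- lead_end (a point): Centre of the battery's +x end face, 75 mm from its centre. Uppermost at the start. Pushed near the top of its terminal side the battery tips towards the stop, falls by itself beyond 32 degrees of lean and lies with its top 99 mm above the bench, this face looking at the stop from 30 to 110 mm away. It must end flat against the stop.
- stop_face (a point): Point on the face of the stop, on the centre line, 52.5 mm above the bench, at stand x = +170 mm; axes as the stand's. The stop is a plate 110 mm wide, 8 mm thick, 90 mm high. Behind it hinge cheeks (50 mm wide over all) reach to stand x = 190 mm and 119 mm high, ribs to x = 207 mm and 56 mm high; beyond that 60 mm are free for a finger.
- bar (a joint): Hinge angle (rad) of the steel hold-down bar above the stop. Hinge axis across the stand at stand x = 180 mm, 108 mm above the bench. 0: leans back 0.35 rad from upright, away from the battery; 0.35: upright; 1.92: level, its pad on the battery's top. Starts at 0 to 0.3. Stiff: it stays where left; 1 to 2 N at its far end moves it.
- bar_tip (a point): Far end of the hold-down bar, mid-width, 75 mm from its hinge axis. The bar is 22 mm wide and 6 mm thick, with a 6 mm rubber pad on its clamping side 40 to 70 mm from the hinge.
- spanner: Bystander: loose open-ended spanner lying beside the stand on the robot's side.
- driver: Bystander: loose screwdriver lying beside the stand on the side away from the robot.
- bolt_cup: Bystander: small steel bowl, 72 mm wide, 55 mm high, on the robot's side of the stand near the stop; origin under its centre.
- spray: Bystander: small spray can 48 mm wide, 120 mm high, standing beyond the stand; origin under its centre.
- grease: Bystander: jar 70 mm wide, 70 mm high, beyond the stand; origin under its centre.
- disc: Bystander: flat steel ring 110 mm wide, 8 mm high; origin under its centre.
- plug: Bystander: spark plug, about 72 mm long, lying beyond the stand.
Things that resemble listed ones, but are neither listed nor needed, are in the scene too. What is shaped like the battery but blue or orange is not meant.

How it is judged:
By the outcome, as a careful person would: the job done as asked, in the order asked, and still so for the second after the job is handed in, with the robot touching nothing.
It also fails if it takes over 59 s, if anything falls off the work surface, if the arm or the gripper's body presses on something with over 40 N, if the wrist force passes 120 N, or if a joint passes its speed limit or range.

ROBOT

A 6-joint arm with a two-finger parallel gripper is mounted at the origin on the work surface. World frame = base frame: x ahead of the robot, y to its left, z up, the work surface at z = 0. Lengths are in m, angles in rad, forces in N, time in s.
With the tool pointing down it reaches from about 0.4 to 0.825 m from the base axis. Payload 7 kg.
Tool frame: the origin (TCP) lies midway between the tips of the shut fingers; the grasp point (between the pads) lies arm.hold_point_z behind it (arm.hold_point_z is the distance from the TCP to the grasp point, in m); z points along the fingers, y is the line along which they close (so a half turn about z gives the same grasp; the last joint's range is limited). The gripper opens to 88 mm and grips with 3 to 60 N. Pads are 19 mm wide; open, the fingers measure 130 mm over their backs; the gripper's body (78 mm by 193 mm) begins 47 mm behind the grasp point.
Start: joints at [1.533, 0.359, 0.012, 0, -1.224, -0.288], TCP at [0.216, 0.639, 0.204] pointing down, gripper open.
Joint ranges: [-3.07, 3.07], [-1.43, 2.12], [-1.02, 1.25], [-3.03, 1.67], [-3.05, -0], [-3.03, 3.03]. Speed limits (rad/s): [2.39, 2.39, 3.01, 3.14, 3.14, 3.14].

INTERFACE

Orientations are given as [roll, pitch, yaw] about the fixed x, y, z axes, in that order (R = Rz(yaw) Ry(pitch) Rx(roll)).
In Python, from station import arm gives the robot as it stands.
- The arm moves only by the shell command python3 -m crank 'ROWS' [OPENING] [FORCE]. ROWS is JSON, a list that holds one entry, the list of rows, each a list of 4 numbers: the shift along the tool's x, y, z in units of 25 mm (1.0 is 25 mm), then the turn about the tool's z in units of 5 degrees (1.0 is 5 degrees). A call has 1 to 12 rows; each row is the pose to reach, as a shift and turn from the pose commanded when the call began, along the tool's axes at that moment; what a row does not reach only later rows make up. A row lasts 1/8 s, in which the tool goes at most 62.5 mm and 10.7 degrees, less where a joint would pass 70% of its speed; a pose out of reach is approached as far as the arm can. A call with a gripper value outside its range is refused whole. OPENING is the closure, from 0 (fully open) to 1 (shut), set as the call begins (- or left out, the last holds). The fingers move at their own pace and stop on an object; FORCE is the grip in N (left out, the last holds). Time passes only in rows, so rows that repeat a pose let the fingers close. It gives the time, the measured TCP pose, the force, the opening and the grip force at its end, in the units of the state.
- arm.get_state(): the state, without advancing time (a new reading comes with each control period).
- arm.grab_frame(name): name is "scene" or "side" or "wrist"; returns (picture, depth): 420x560x3 uint8, red, green, blue; 420x560 float32, m along the optical axis (not along the pixel's ray), 0 where there is no reading.
- arm.get_calibration(name): a dict with "mtx" (3x3 intrinsics, pixels), "R" (3x3) and "t" (3): a world point X has camera coordinates R X + t; the wrist camera has in their place "mount" (4x4, takes a point from camera to tool coordinates, whose origin is the TCP and whose axes are the flange's). Camera axes: x right, y down, z forward; pixel columns grow to the right and rows downward; lengths in m; the calibration is good to about 2 mm. A picture is of the moment at which its call begins: read the wrist's pose just before it. get_calibration takes no time and is no camera call.
- arm.job_done(): hands the job in; it is judged then, once.
Trained networks look in the newest picture that a camera, given by its name, has taken for a name from the list of things; names that differ only in an ending like _2 or _b are one class to them, and where a whole thing is asked for, a point or a joint stands for the part that bears it (a point fixed in the world has none). Each returns a list of dicts, best first, with "score" (0 to 1); they miss things now and then, are a little off and sometimes report something else, mostly with a low value. They report only what shows in the picture. A call takes as long as a camera call. They do not tell look-alikes from the thing itself.
- arm.recognise(thing, camera): "extent" ([left, top, width, height] in pixels, round what is visible of it).
- arm.trace(thing, camera): "mask" (420x560 bool, what is visible of it) and "extent" ([left, top, width, height] in pixels, round what is visible of it).
The state is a dict: "t": time; "q": joint angles; "qd": joint speeds; "joint_efforts": joint torques, N m; "eef_pos": TCP position; "ee_rot": TCP orientation; "force": force on the tool from outside, world axes, zero at the start; "moment": the same for the moment, N m; "width": finger opening in m; "gripper_force": force on a finger pad.
Only numpy, scipy, OpenCV 4.12 (cv2) and the standard library are available. Lean on these libraries where they do the work, as an engineer would, in place of code of your own. Each camera call takes 0.05 s, during which the arm holds its last target. There are 200 camera calls.

## Working session

There is one attempt and no reset: what is moved stays moved. The work goes in short steps, Python scripts to look and compute and a shell command to move; the robot and the scene stay as the last step left them, time stands still between calls to the robot, and variables do not carry over. Pictures are saved under pics/ and viewed, at most 10 in all, crops included, and the job is handed in when it is done.

```bash
mkdir -p pics; ls; cat > h.py <<'E'
import numpy as np, cv2
from station import arm
def grab(n,save=None):
    p,d=arm.grab_frame(n)
    if save: cv2.imwrite('pics/'+save,p[:,:,::-1])
    return p,d
def cloud(n,d):
    c=arm.get_calibration(n);K=np.array(c['mtx']);R=np.array(c['R']);t=np.array(c['t'])
    v,u=np.mgrid[:d.shape[0],:d.shape[1]]
    P=np.stack([(u-K[0,2])/K[0,0]*d,(v-K[1,2])/K[1,1]*d,d],-1)
    W=(P-t)@R
    W[d<=0]=np.nan
    return W
E
python3 - <<'E'
from h import *
s=arm.get_state();print(s['t'],s['eef_pos'],s['ee_rot'],s['force'],s['width'],arm.hold_point_z)
a,d=grab('scene','scene0.png');np.save('d_scene',d)
b,e=grab('side','side0.png');np.save('d_side',e)
for n in ['scene','side']:
    W=cloud(n,d if n=='scene' else e)
    for th in ['battery','stand','bar','stop_face','bolt_cup','spanner','driver']:
        try:r=arm.trace(th,n)
        except Exception as x: print(th,x);continue
        for q in r[:4]:
            w=W[q['mask']];w=w[~np.isnan(w[:,0])]
            print(n,th,round(q['score'],2),q['extent'],np.median(w,0).round(3) if len(w) else '',w.min(0).round(3) if len(w) else '',w.max(0).round(3) if len(w) else '')
E
python3 -c "
import cv2,numpy as np
a=cv2.imread('pics/scene0.png');b=cv2.imread('pics/side0.png');print(a.shape)"
```

```text
pics
0.0 [0.21592593 0.638962   0.20312874] [ 3.13991632e+00 -1.84957803e-04 -3.25927376e-01] [ 0.11118475 -0.26107986 -0.2697869 ] 0.08765653305116662 0.0188
scene battery 0.89 [235.9, 204.4, 52.7, 68.1] [ 0.627 -0.113  0.143] [ 0.429 -0.193 -0.001] [ 0.636 -0.068  0.162]
scene battery 0.75 [248.3, 136.6, 40.3, 64.2] [ 0.384 -0.106  0.12 ] [ 0.134 -0.163 -0.003] [ 0.404 -0.053  0.155]
scene battery 0.71 [120.5, 210.4, 66.7, 82.4] [ 0.65  -0.341  0.132] [ 0.477 -0.468 -0.001] [ 0.693 -0.294  0.155]
scene stand 0.85 [209.3, 225.6, 188.1, 76.9] [0.62  0.018 0.008] [ 0.499 -0.243 -0.002] [0.693 0.195 0.185]
scene bar 0.5 [378.7, 225.3, 15.1, 26.3] [0.624 0.148 0.16 ] [0.58  0.14  0.057] [0.63  0.166 0.185]
scene stop_face 0.89 [206.7, 222.3, 186.7, 81.5] [0.619 0.018 0.008] [ 0.469 -0.244 -0.002] [0.693 0.215 0.185]
scene bolt_cup 0.56 [353.3, 207.1, 27.5, 31.0] [0.474 0.132 0.039] [ 0.453  0.096 -0.001] [0.525 0.165 0.061]
scene spanner 0.84 [284.9, 218.2, 46.3, 5.5] [ 0.472 -0.005  0.008] [ 0.455 -0.07   0.   ] [0.49  0.049 0.014]
scene driver 0.98 [242.7, 299.5, 86.8, 20.3] [ 0.727 -
[... 798 characters left out ...]
4] [0.628 0.161 0.183]
side stop_face 0.84 [249.1, 138.1, 68.5, 154.6] [0.59  0.026 0.005] [ 0.501 -0.239 -0.006] [0.69  0.283 0.183]
side bolt_cup 0.85 [219.0, 174.9, 22.2, 25.1] [0.487 0.145 0.037] [ 0.452  0.091 -0.003] [0.522 0.213 0.059]
side bolt_cup 0.4 [248.0, 134.0, 69.7, 157.8] [0.59  0.025 0.005] [ 0.501 -0.241 -0.008] [0.69  0.295 0.183]
side spanner 0.64 [224.8, 215.6, 21.7, 46.9] [ 0.468 -0.026  0.005] [ 0.452 -0.128 -0.005] [0.49  0.049 0.013]
side spanner 0.27 [266.4, 198.2, 41.0, 67.9] [ 0.581 -0.155  0.128] [ 0.543 -0.168 -0.   ] [0.675 0.071 0.16 ]
side driver 0.57 [324.1, 211.7, 15.4, 37.9] [ 0.717 -0.11   0.021] [ 0.701 -0.153 -0.005] [ 0.736 -0.01   0.029]
(420, 560, 3)
```

View pics/scene0.png

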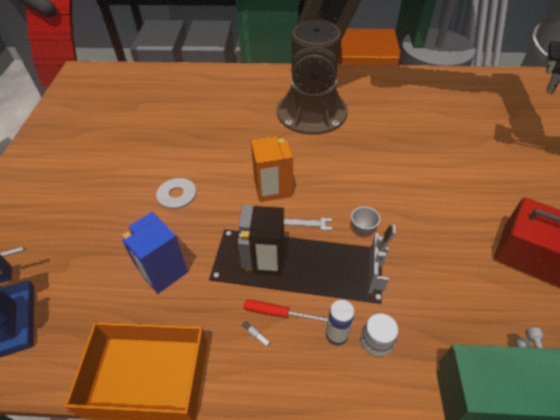

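View pics/side0.png

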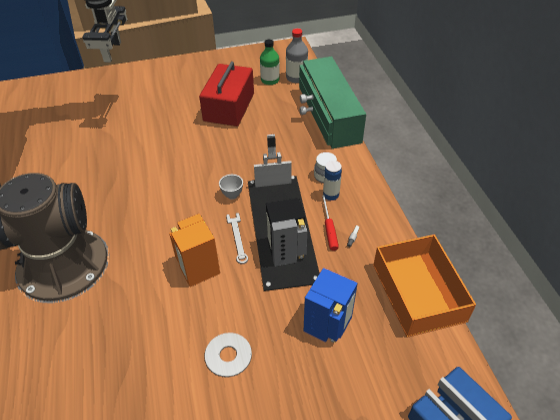

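Candidates for the battery: black at scene (263,240), standing on the black plate; blue (155,250); orange (272,168). The black one on the plate fits the description. The stop and bar are at (382,262), with the bolt cup at (365,221), spanner (308,224), driver (285,310), spray (340,322) and grease (380,334).

```bash
python3 - <<'E'
from h import *
a=cv2.imread('pics/scene0.png');b=cv2.imread('pics/side0.png')
c1=cv2.resize(a[190:310,200:420],None,fx=3.6,fy=3.6,interpolation=3)[:, :]
cv2.imwrite('pics/crop0.png',c1[:,:800])
out={}
allp=[]
for n,im in(('scene',a),('side',b)):
    d=np.load('d_'+n+'.npy');W=cloud(n,d)
    dark=im.max(2)<60
    X,Y,Z=W[...,0],W[...,1],W[...,2]
    reg=(X>.48)&(X<.72)&(Y>-.27)&(Y<.24)
    m=reg&dark&(Z<.018)&(Z>-.006)
    m=cv2.morphologyEx(m.astype(np.uint8),cv2.MORPH_OPEN,np.ones((3,3)))>0
    r=cv2.minAreaRect(W[m][:,:2].astype(np.float32)*1000);print(n,'plate',r,np.median(Z[m]),cv2.boxPoints(r).round())
    m=reg&(Z>.145)&(Z<.168)&(Y<0)
    r=cv2.minAreaRect(W[m][:,:2].astype(np.float32)*1000);print('battop',r,m.sum(),np.median(Z[m]),cv2.boxPoints(r).round())
    m=reg&(Z>.1)&(Y>0.05)
    w=W[m];o=np.argsort(w[:,2]);print('bar',w[o][::max(1,len(o)//20)].round(3).tolist())
    m=reg&(Z>.03)&(Z<.09)&(Y>0.1)&(X>.53)
    w=W[m];o=np.argsort(w[:,0]);print('stop',w[o][::max(1,len(o)//20)].round(3).tolist())
E
```

```text
scene plate ((597.3761596679688, -47.24458312988281), (362.4570617675781, 147.6195068359375), 83.54541015625) 0.007351955230691907 [[ 504. -219.]
 [ 650. -236.]
 [ 691.  125.]
 [ 544.  141.]]
battop ((589.0647583007812, -116.08451843261719), (93.07699584960938, 90.05899810791016), 87.83795928955078) 1442 0.1570991877890502 [[ 542. -161.]
 [ 632. -164.]
 [ 636.  -71.]
 [ 546.  -68.]]
bar [[0.642, 0.15, 0.1], [0.641, 0.149, 0.107], [0.623, 0.14, 0.11], [0.604, 0.143, 0.113], [0.601, 0.139, 0.116], [0.641, 0.151, 0.118], [0.637, 0.143, 0.119], [0.595, 0.149, 0.12], [0.596, 0.147, 0.122], [0.627, 0.143, 0.124], [0.62, 0.145, 0.132], [0.628, 0.152, 0.144], [0.629, 0.15, 0.152], [0.628, 0.149, 0.158], [0.628, 0.144, 0.164], [0.628, 0.151, 0.169], [0.625, 0.147, 0.174], [0.607, 0.15, 0.178], [0.626, 0.15, 0.179], [0.629, 0.159, 0.181], [0.611, 0.161, 0.184]]
stop [[0.56, 0.14, 0.044], [0.573, 0.138, 0.049], [0.58, 0.138, 0.075], [0.583, 0.166, 0.057], [0.592, 0.137, 0.089], [0.603, 0.136, 0.077], [0.614, 0.134, 0.036], [0.627, 0.133, 0.069], [0.636, 0.132, 0.054], [0.642, 0.15, 0.088], [0.6
[... 916 characters left out ...]
149, 0.137], [0.612, 0.149, 0.144], [0.611, 0.144, 0.153], [0.624, 0.148, 0.157], [0.626, 0.143, 0.162], [0.627, 0.146, 0.166], [0.607, 0.159, 0.171], [0.607, 0.158, 0.175], [0.61, 0.161, 0.179], [0.608, 0.153, 0.183]]
stop [[0.559, 0.137, 0.075], [0.564, 0.14, 0.047], [0.57, 0.143, 0.079], [0.576, 0.135, 0.052], [0.582, 0.135, 0.051], [0.587, 0.133, 0.039], [0.592, 0.139, 0.069], [0.598, 0.139, 0.063], [0.604, 0.139, 0.045], [0.609, 0.135, 0.057], [0.615, 0.141, 0.09], [0.62, 0.14, 0.053], [0.625, 0.135, 0.072], [0.63, 0.132, 0.078], [0.636, 0.131, 0.057], [0.642, 0.129, 0.081], [0.647, 0.127, 0.054], [0.653, 0.137, 0.088], [0.657, 0.132, 0.087], [0.663, 0.131, 0.082], [0.67, 0.132, 0.039]]
```

View pics/crop0.png

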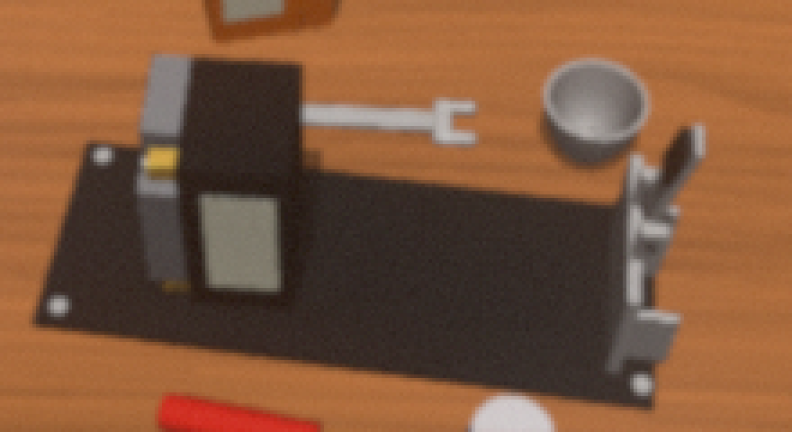

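The crop confirms the black battery with its grey cover and brass terminals facing away from the stop. A helper next, to convert stand coordinates into tool units.

```bash
cat >> h.py <<'E'
from scipy.spatial.transform import Rotation as Ro
SC=np.array([.596,-.0345]);SA=np.radians(83.65);ex=np.array([np.cos(SA),np.sin(SA)]);ey=np.array([-ex[1],ex[0]])
def w2s(p):
    p=np.asarray(p);q=p[...,:2]-SC;return np.stack([q@ex,q@ey,p[...,2]],-1)
def go(x,y,z,dyaw=0):
    s=arm.get_state();R=Ro.from_euler('xyz',s['ee_rot']).as_matrix()
    t=np.r_[SC+x*ex+y*ey,z];sh=R.T@(t-s['eef_pos'])/.025
    yaw=SA-np.pi+np.radians(dyaw);turn=-(yaw-s['ee_rot'][2])
    print('t',s['t'],'stand',w2s(s['eef_pos']).round(4),'F',s['force'].round(1),'rows',sh.round(2),round(np.degrees(turn)/5,2))
E
python3 - <<'E'
from h import *
go(-.09,0,.26); go(-.18,-.003,.26)
d=np.load('d_scene.npy');W=cloud('scene',d)
for th in ['spray','grease','bolt_cup','disc']:
    for n in ['scene','side']:
        W=cloud(n,np.load(f'd_{n}.npy'))
        for q in arm.trace(th,n)[:1]:
            w=W[q['mask']];w=w[w[:,2]>.005];print(th,n,w2s(np.median(w,0)).round(3),w2s(w).max(0).round(3))
for n in ['scene','side']:
    W=cloud(n,np.load(f'd_{n}.npy'));m=(W[...,2]>.1)
    s=w2s(W[m]);k=(s[:,0]>.15)&(s[:,0]<.25)&(abs(s[:,1])<.04)&(s[:,2]>.13);s=s[k]
    for lo in (.13,.15,.17):
        q=s[(s[:,2]>=lo)&(s[:,2]<lo+.02)];print(n,lo,q.mean(0).round(3),q.min(0).round(3),q.max(0).round(3))
E
```

```text
t 0.8 stand [0.6278 0.4522 0.2041] F [ 0.5  0.5 -0.2] rows [23.8  24.19 -2.24] 15.54
t 0.8 stand [0.6278 0.4522 0.2041] F [ 0.5  0.5 -0.2] rows [24.68 27.68 -2.24] 15.54
spray scene [ 0.105 -0.18   0.106] [ 0.13  -0.143  0.125]
spray side [ 0.089 -0.159  0.082] [ 0.125 -0.139  0.124]
grease scene [ 0.187 -0.178  0.07 ] [ 0.225 -0.136  0.075]
grease side [ 0.182 -0.147  0.065] [ 0.223 -0.129  0.121]
bolt_cup scene [0.152 0.141 0.039] [0.186 0.16  0.061]
bolt_cup side [0.166 0.128 0.038] [0.188 0.161 0.059]
disc scene [-0.361  0.174  0.009] [-0.307  0.232  0.015]
disc side [-0.365  0.18   0.007] [-0.309  0.232  0.016]
scene 0.13 [ 0.184 -0.008  0.14 ] [ 0.181 -0.013  0.131] [0.19  0.005 0.15 ]
scene 0.15 [ 0.184 -0.006  0.16 ] [ 0.179 -0.013  0.151] [0.194 0.009 0.17 ]
scene 0.17 [ 0.19  -0.003  0.179] [ 0.183 -0.013  0.171] [0.196 0.012 0.185]
side 0.13 [0.182 0.    0.138] [ 0.175 -0.01   0.13 ] [0.19  0.011 0.149]
side 0.15 [0.183 0.001 0.16 ] [ 0.176 -0.011  0.15 ] [0.195 0.011 0.17 ]
side 0.17 [0.188 0.001 0.176] [ 0.178 -0.009  0.17 ] [0.198 0.011 0.183]
```

```bash
python3 -m crank '[[[2,2,-2.2,1],[4,4,-2.2,3],[6,6,-2.2,5],[8,8,-2.2,7],[10,10,-2.2,9],[12,12,-2.2,11],[14,14,-2.2,13],[16,16,-2.2,15],[18,18.5,-2.2,15.5],[20,21,-2.2,15.5],[22,23.5,-2.2,15.5],[23.5,26,-2.2,15.5]]]' 1 20; python3 -c "
from h import *
go(-.195,-.003,.26);go(-.195,-.003,.136)"
```

```text
t: 2.7
eef_pos: [0.5215, -0.0312, 0.2594]
ee_rot: [-3.141, 0.0, -1.678]
force: [1.3, 0.4, 0.4]
width: 0.0007
gripper_force: 0.0
t 2.7 stand [-0.005   0.0744  0.2594] F [1.3 0.4 0.4] rows [ 7.61 -3.07 -0.02] 0.04
t 2.7 stand [-0.005   0.0744  0.2594] F [1.3 0.4 0.4] rows [ 7.61 -3.07  4.94] 0.04
```

```bash
python3 -m crank '[[[2,-0.8,0,0],[4,-1.6,0,0],[6,-2.4,0,0],[7.5,-3,0,0],[7.5,-3,0,0],[7.5,-3,2,0],[7.5,-3,4,0],[7.5,-3,4.9,0],[7.5,-3,4.9,0],[7.5,-3,4.9,0]]]'; python3 -c "
from h import *
go(-.14,-.003,.136)
grab('scene');r=arm.trace('battery','scene');print([q['extent'] for q in r])
"
```

```text
t: 3.95
eef_pos: [0.5762, -0.2235, 0.1381]
ee_rot: [-3.14, -0.0, -1.678]
force: [-0.3, -0.3, 1.1]
width: 0.0007
gripper_force: 0.0
t 3.95 stand [-0.19   -0.0013  0.1381] F [-0.3 -0.3  1.1] rows [-2.   -0.08  0.08] 0.04
[[120.9, 213.3, 66.1, 77.8], [235.8, 207.8, 50.7, 64.9], [245.0, 137.5, 45.3, 66.0]]
```

```bash
python3 -m crank '[[[-1,0,0,0],[-1.8,0,0,0],[-2.1,0,0,0],[-2.4,0,0,0],[-2.7,0,0,0],[-3,0,0,0],[-3.3,0,0,0],[-3.6,0,0,0],[-3.6,0,0,0]]]'; python3 -c "
from h import *
go(-.06,-.003,.136)
p,d=grab('side','side1.png');cv2.imwrite('pics/side1c.png',cv2.resize(p[100:310,180:360,::-1],None,fx=2.8,fy=2.8))
"
```

```text
t: 5.18
eef_pos: [0.5851, -0.1337, 0.1366]
ee_rot: [-3.142, 0.0, -1.678]
force: [0.0, 0.8, 0.2]
width: 0.0005
gripper_force: 0.0
t 5.175 stand [-9.980e-02 -1.000e-04  1.366e-01] F [0.  0.8 0.2] rows [-1.59 -0.12  0.02] 0.04
```

View pics/side1c.png

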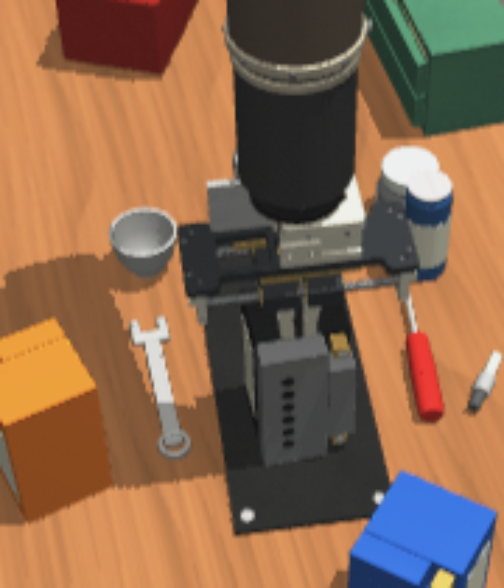

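```bash
python3 - <<'E'
from h import *
for n in ['scene','side']:
    p,d=grab(n,n+'2.png');s=w2s(cloud(n,d))
    k=(s[...,0]>-.2)&(s[...,0]<.06)&(abs(s[...,1])<.06)&(s[...,2]>.02)
    q=s[k]
    for lo in np.arange(.02,.24,.015):
        r=q[(q[:,2]>=lo)&(q[:,2]<lo+.015)]
        if len(r): print(n,round(lo,3),len(r),np.percentile(r,[2,50,98],axis=0)[:,:2].round(3).tolist())
p=cv2.imread('pics/scene2.png');cv2.imwrite('pics/scene2c.png',cv2.resize(p[130:310,200:400],None,fx=3,fy=3))
E
```

```text
scene 0.02 115 [[-0.116, -0.047], [-0.068, -0.044], [-0.034, 0.026]]
scene 0.035 149 [[-0.122, -0.049], [-0.07, -0.045], [-0.034, 0.034]]
scene 0.05 162 [[-0.122, -0.049], [-0.076, -0.045], [-0.034, 0.03]]
scene 0.065 162 [[-0.123, -0.049], [-0.071, -0.045], [-0.034, 0.037]]
scene 0.08 170 [[-0.122, -0.049], [-0.075, -0.045], [-0.034, 0.027]]
scene 0.095 176 [[-0.123, -0.049], [-0.074, -0.045], [-0.034, 0.039]]
scene 0.11 180 [[-0.122, -0.049], [-0.075, -0.045], [-0.034, 0.014]]
scene 0.125 221 [[-0.125, -0.048], [-0.079, -0.044], [-0.034, 0.031]]
scene 0.14 236 [[-0.119, -0.047], [-0.074, -0.043], [-0.033, 0.028]]
scene 0.155 651 [[-0.093, -0.044], [-0.058, -0.006], [-0.036, 0.04]]
scene 0.17 2 [[-0.09, 0.005], [-0.09, 0.007], [-0.089, 0.009]]
scene 0.215 2 [[-0.136, -0.031], [-0.102, -0.031], [-0.068, -0.031]]
scene 0.23 122 [[-0.138, -0.045], [-0.069, -0.025], [-0.061, 0.057]]
side 0.02 109 [[-0.132, -0.04], [-0.128, 0.014], [-0.045, 0.045]]
side 0.035 137 [[-0.133, -0.046], [-0.128, 0.004], [-0.061, 0.044]]
side 0.05 141 [[-0.133, -0.047], [-0.127, 0.004], [-0.049, 0.045]]
side 0.065 141 [[-0.133, -0.044], [-0.127, 0.001], [-0.073, 0.044]]
side 0.08 139 [[-0.132, -0.046], [-0.128, 0.006], [-0.066, 0.044]]
side 0.095 155 [[-0.132, -0.045], [-0.128, 0.003], [-0.056, 0.045]]
side 0.11 150 [[-0.132, -0.043], [-0.127, 0.003], [-0.057, 0.045]]
side 0.125 187 [[-0.132, -0.045], [-0.126, -0.004], [-0.055, 0.045]]
side 0.14 435 [[-0.132, -0.042], [-0.108, 0.006], [-0.042, 0.042]]
side 0.155 189 [[-0.13, -0.041], [-0.109, 0.01], [-0.064, 0.041]]
side 0.17 59 [[-0.114, -0.012], [-0.11, 0.003], [-0.102, 0.018]]
side 0.185 50 [[-0.113, -0.015], [-0.111, 0.001], [-0.108, 0.02]]
side 0.2 12 [[-0.115, -0.014], [-0.11, -0.002], [-0.094, 0.0]]
side 0.215 11 [[-0.139, -0.027], [-0.135, -0.002], [-0.078, 0.036]]
side 0.23 249 [[-0.141, -0.057], [-0.134, 0.009], [-0.073, 0.057]]
```

View pics/scene2c.png

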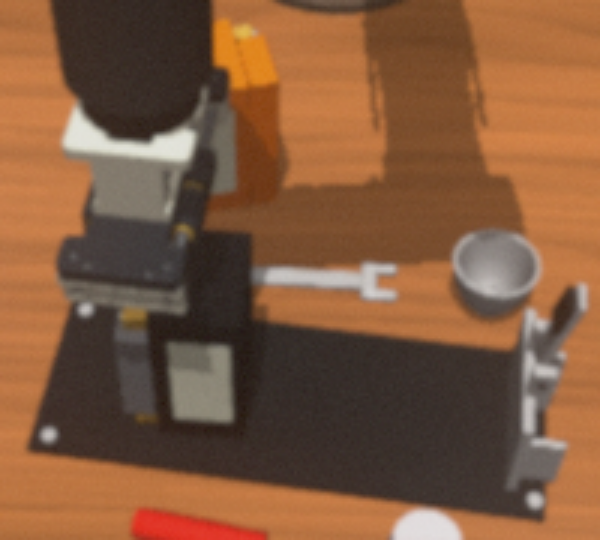

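The battery has not moved (its face is still at stand x = -128 mm) although the TCP reads z = 137 mm above its footprint. I suspect the tips are really higher than the state reports, so I'll back off and measure them.

```bash
python3 -m crank '[[[1.5,0,0,0],[3,0,0,0],[4,0,0,0],[4,0,0,0],[4,0,0,0],[4,0,0,0]]]'; python3 - <<'E'
from h import *
go(-.19,0,.136)
p,d=grab('side','side3.png');s=w2s(cloud('side',d))
k=(s[...,0]>-.26)&(s[...,0]<-.14)&(abs(s[...,1])<.05)&(s[...,2]>.05)&(s[...,2]<.25)
q=s[k]
for lo in np.arange(.05,.25,.01):
    r=q[(q[:,2]>=lo)&(q[:,2]<lo+.01)]
    if len(r): print(round(lo,3),len(r),np.percentile(r,[2,50,98],axis=0)[:,:2].round(3).tolist())
cv2.imwrite('pics/side3c.png',cv2.resize(p[100:310,180:360,::-1],None,fx=2.8,fy=2.8))
print(arm.get_calibration('wrist'))
E
```

```text
t: 6.08
eef_pos: [0.5744, -0.233, 0.1366]
ee_rot: [-3.142, 0.0, -1.678]
force: [0.1, 0.3, -1.0]
width: 0.0003
gripper_force: 0.0
t 6.075 stand [-0.1996 -0.0004  0.1366] F [ 0.1  0.3 -1. ] rows [-0.39  0.02  0.02] 0.04
0.15 4 [[-0.209, -0.003], [-0.209, 0.0], [-0.208, 0.003]]
0.16 29 [[-0.213, -0.012], [-0.21, 0.004], [-0.2, 0.017]]
0.17 42 [[-0.213, -0.013], [-0.21, 0.0], [-0.204, 0.018]]
0.18 42 [[-0.213, -0.015], [-0.21, 0.001], [-0.207, 0.018]]
0.19 14 [[-0.212, -0.016], [-0.21, -0.002], [-0.208, 0.015]]
0.2 11 [[-0.213, -0.005], [-0.21, -0.003], [-0.191, -0.001]]
0.21 3 [[-0.198, -0.003], [-0.198, -0.003], [-0.198, -0.003]]
0.22 15 [[-0.238, -0.031], [-0.237, -0.002], [-0.187, 0.035]]
0.23 137 [[-0.24, -0.048], [-0.236, 0.008], [-0.174, 0.049]]
0.24 302 [[-0.24, -0.039], [-0.23, 0.01], [-0.182, 0.043]]
{'mtx': array([[292.31243778,   0.        , 280.67917867],
       [  0.        , 292.31243778, 205.92166097],
       [  0.        ,   0.        ,   1.        ]]), 'mount': array([[-3.79951478e-04, -9.65857742e-01, -2.59072727e-01,
         6.96641302e-02],
       [ 9.99999766e-01, -5.14548920e-04,  4.51725159e-04,
         1.41110192e-04],
       [-5.69607834e-04, -2.59072495e-01,  9.65857711e-01,
        -1.80925895e-01],
       [ 0.00000000e+00,  0.00000000e+00,  0.00000000e+00,
         1.00000000e+00]])}
```

View pics/side3c.png

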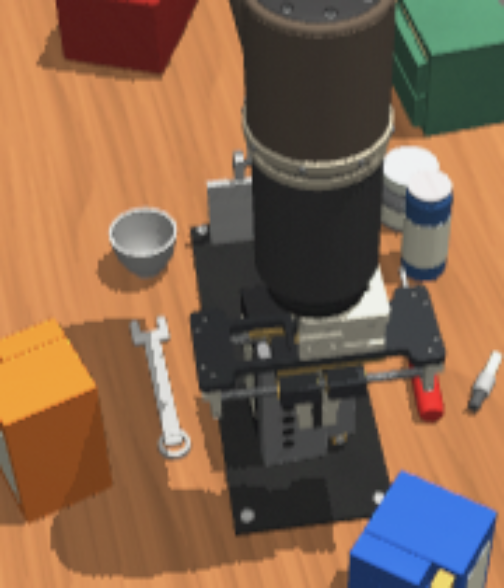

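The side view shows the fingertips at z ≈ 159 mm while the state says 137 mm, so the tips sit about 22 mm above the reported TCP. I'll go 25 mm lower, then push.

```bash
python3 -m crank '[[[0,0,1,0],[0,0,1,0],[-1,0,1,0],[-2,0,1,0],[-2.4,0,1,0],[-2.7,0,1,0],[-3,0,1,0],[-3.3,0,1,0],[-3.6,0,1,0],[-3.9,0,1,0],[-3.9,0,1,0]]]'; python3 - <<'E'
from h import *
go(-.065,0,.112)
p,d=grab('scene','scene4.png');s=w2s(cloud('scene',d))
k=(s[...,0]>-.14)&(s[...,0]<.06)&(s[...,1]<-.035)&(s[...,1]>-.065)&(s[...,2]>.02)
q=s[k]
for lo in np.arange(.02,.2,.02):
    r=q[(q[:,2]>=lo)&(q[:,2]<lo+.01)]
    if len(r): print(round(lo,3),len(r),np.percentile(r,[2,50,98],axis=0)[:,:2].round(3).tolist())
E
```

```text
t: 7.5
eef_pos: [0.5845, -0.1358, 0.1111]
ee_rot: [3.141, 0.001, -1.678]
force: [0.3, -1.7, 0.1]
width: 0.0004
gripper_force: 0.8
t 7.5 stand [-0.1019  0.0002  0.1111] F [ 0.3 -1.7  0.1] rows [-1.48 -0.01 -0.03] 0.04
0.02 52 [[-0.085, -0.045], [-0.052, -0.043], [-0.029, -0.04]]
0.04 91 [[-0.111, -0.046], [-0.066, -0.043], [-0.022, -0.04]]
0.06 112 [[-0.11, -0.048], [-0.062, -0.044], [-0.016, -0.039]]
0.08 109 [[-0.105, -0.047], [-0.06, -0.044], [-0.011, -0.039]]
0.1 119 [[-0.098, -0.046], [-0.05, -0.043], [-0.003, -0.038]]
0.12 123 [[-0.091, -0.046], [-0.043, -0.042], [0.003, -0.038]]
0.14 136 [[-0.071, -0.045], [-0.035, -0.041], [0.01, -0.036]]
0.16 97 [[-0.071, -0.043], [-0.044, -0.039], [-0.018, -0.035]]
```

It is tipping, with about 18° of lean and no sliding. Continue.

```bash
python3 -m crank '[[[-0.3,0,0,0],[-0.6,0,0,0],[-0.9,0,0,0],[-1.2,0,0,0],[-1.5,0,0,0],[-1.8,0,0,0],[-1.8,0,0,0],[-1.0,0,-1,0],[0,0,-2,0],[2,0,-2,0],[4,0,-2,0],[4,0,-2,0]]]'; python3 - <<'E'
from h import *
go(-.065,0,.112)
for n in ['scene','side']:
    p,d=grab(n,n+'5.png');s=w2s(cloud(n,d))
    k=(s[...,0]>-.1)&(s[...,0]<.16)&(abs(s[...,1])<.07)&(s[...,2]>.09)&(s[...,2]<.108)
    r=cv2.minAreaRect(s[k][:,:2].astype(np.float32)*1000);print(n,k.sum(),r,cv2.boxPoints(r).round().tolist(),np.median(s[k][:,2]))
p=cv2.imread('pics/side5.png');cv2.imwrite('pics/side5c.png',cv2.resize(p[100:310,180:360],None,fx=2.8,fy=2.8))
E
```

```text
t: 9.05
eef_pos: [0.5731, -0.2391, 0.1613]
ee_rot: [3.141, -0.0, -1.682]
force: [0.0, 0.4, -0.0]
width: 0.0004
gripper_force: 0.0
t 9.05 stand [-2.059e-01  2.000e-04  1.613e-01] F [ 0.   0.4 -0. ] rows [-5.64 -0.    1.97] -0.01
scene 2117 ((44.204620361328125, 7.346324920654297), (149.84808349609375, 90.07041931152344), 4.587612152099609) [[-34.0, 46.0], [-27.0, -44.0], [122.0, -32.0], [115.0, 58.0]] 0.10009605216633222
side 480 ((43.047813415527344, 30.03839874267578), (157.48867797851562, 49.56202697753906), 7.329762935638428) [[-38.0, 45.0], [-32.0, -5.0], [124.0, 16.0], [118.0, 65.0]] 0.09758184683122456
```

View pics/side5c.png

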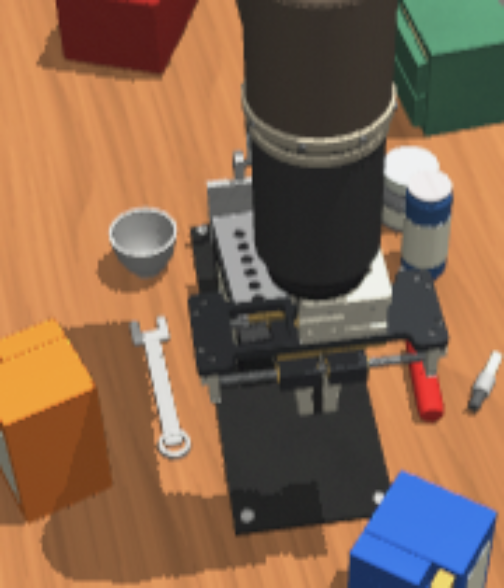

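The battery lies terminals up at stand (44, 7) mm, yawed 4.6°, about 50 mm from the stop. A sideways nudge ahead of its centre on the +y side should correct both the offset and the yaw before the end push.

```bash
python3 -m crank '[[[-2,1,0,0],[-4,2,0,0],[-6,3,0,0],[-8,4,0,0],[-10,4,0,0],[-11,4,0,0],[-11,4,0,0],[-11,4,2,0],[-11,4,4,0],[-11,4,5.5,0],[-11,4,5.5,0],[-11,4,5.5,0]]]'; python3 -c "
from h import *
go(.069,.064,.023)"
```

```text
t: 10.65
eef_pos: [0.505, 0.0482, 0.0253]
ee_rot: [-3.14, 0.0, -1.678]
force: [0.0, 0.8, 0.7]
width: 0.0007
gripper_force: 0.0
t 10.65 stand [0.0721 0.0996 0.0253] F [0.  0.8 0.7] rows [ 0.13 -1.42  0.1 ] 0.04
```

```bash
python3 -m crank '[[[0,-0.5,0,0],[0,-1,0,0],[0,-1.15,0,0],[0,-1.3,0,0],[0,-1.4,0,0],[0,-1.4,0,0],[0,-1.4,0,0]]]'; cat >> h.py <<'E'
def bat(n='scene',save=None):
    p,d=grab(n,save);s=w2s(cloud(n,d))
    k=(s[...,0]>-.1)&(s[...,0]<.163)&(abs(s[...,1])<.09)&(s[...,2]>.09)&(s[...,2]<.108)
    k=cv2.morphologyEx(k.astype(np.uint8),cv2.MORPH_OPEN,np.ones((3,3)))>0
    r=cv2.minAreaRect(s[k][:,:2].astype(np.float32)*1000);print(n,k.sum(),np.round(r[0],1),np.round(r[1],1),round(r[2],1),cv2.boxPoints(r).round().tolist())
E
python3 -c "
from h import *
go(.069,.064,.023)
bat('scene','scene6.png');bat('side','side6.png')"
```

```text
t: 11.52
eef_pos: [0.5373, 0.0444, 0.0249]
ee_rot: [3.139, -0.0, -1.679]
force: [-14.5, 5.7, 13.0]
width: 0.0003
gripper_force: 8.7
t 11.525 stand [0.072  0.0671 0.0249] F [-14.5   5.7  13. ] rows [ 0.12 -0.12  0.08] 0.03
scene 1364 [42.5  0.4] [149.6  88.9] 2.5 [[-34.0, 42.0], [-30.0, -47.0], [119.0, -41.0], [115.0, 48.0]]
side 830 [29.7  2. ] [130.7  87.3] 3.2 [[-38.0, 42.0], [-33.0, -45.0], [97.0, -38.0], [93.0, 49.0]]
```

```bash
python3 -m crank '[[[0,0.8,0,0],[0,1.3,0,0],[0,1.3,-2,0],[0,1.3,-4,0],[0,1.3,-5.5,0],[2,0,-5.5,0],[4,-1.5,-5.5,0],[6,-2.7,-5.5,0],[6.8,-2.7,-5.5,0],[6.8,-2.7,-5.5,0],[6.8,-2.7,-5.5,0]]]' 0.43 20; python3 -c "
from h import *
go(-.1,0,.023);bat()"
```

```text
t: 13.0
eef_pos: [0.5876, -0.1314, 0.1618]
ee_rot: [-3.141, 0.0, -1.678]
force: [-0.7, 0.5, 0.8]
width: 0.0501
gripper_force: 0.0
t 13.0 stand [-0.0973 -0.0023  0.1618] F [-0.7  0.5  0.8] rows [0.11 0.09 5.55] 0.04
scene 2135 [42.6  0.7] [149.5  89.5] 2.6 [[-34.0, 42.0], [-30.0, -47.0], [119.0, -41.0], [115.0, 49.0]]
```

```bash
python3 -m crank '[[[0.1,0.1,2,0],[0.1,0.1,4,0],[0.1,0.1,5.5,0],[0.1,0.1,5.5,0],[-1.2,0.1,5.5,0],[-2,0.1,5.5,0],[-2.3,0.1,5.5,0],[-2.6,0.1,5.5,0],[-2.9,0.1,5.5,0],[-3.2,0.1,5.5,0],[-3.5,0.1,5.5,0],[-3.5,0.1,5.5,0]]]'; python3 -c "
from h import *
go(.0105,0,.023)
bat('scene','scene7.png');bat('side','side7.png')"
```

```text
t: 14.55
eef_pos: [0.595, -0.0452, 0.0258]
ee_rot: [-3.14, -0.001, -1.677]
force: [-1.0, -5.0, 4.1]
width: 0.0499
gripper_force: 2.4
t 14.55 stand [-0.0108 -0.0002  0.0258] F [-1.  -5.   4.1] rows [-0.85  0.01  0.11] 0.05
scene 1879 [84.6 -1.1] [ 90.  130.2] 89.9 [[19.0, -46.0], [150.0, -46.0], [150.0, 44.0], [20.0, 44.0]]
side 131 [72.2 24.3] [155.8  35. ] 13.5 [[-8.0, 23.0], [1.0, -11.0], [152.0, 25.0], [144.0, 59.0]]
```

```bash
python3 -m crank '[[[-0.2,0,0,0],[-0.4,0,0,0],[-0.55,0,0,0],[-0.7,0,0,0],[-0.8,0,0,0],[-0.85,0,0,0],[-0.85,0,0,0]]]'; python3 -c "
from h import *
go(.0105,0,.023)
bat('scene','scene8.png')"
```

```text
t: 15.52
eef_pos: [0.5971, -0.0256, 0.0257]
ee_rot: [-3.141, -0.002, -1.678]
force: [-1.3, -13.3, 6.3]
width: 0.0499
gripper_force: 6.4
t 15.525 stand [ 0.009  -0.0001  0.0257] F [ -1.3 -13.3   6.3] rows [-0.06  0.    0.11] 0.04
scene 1795 [101.6  -1.1] [ 89.9 122.2] 89.9 [[40.0, -46.0], [163.0, -46.0], [163.0, 44.0], [41.0, 44.0]]
```

Force is rising and the battery is near the stop. Continue gently until it is clearly home.

```bash
python3 -m crank '[[[-0.06,0,0,0],[-0.12,0,0,0],[-0.18,0,0,0],[-0.18,0,0,0],[-0.18,0,0,0]]]'; python3 -c "
from h import *
go(.0105,0,.023)"
```

```text
t: 16.2
eef_pos: [0.5968, -0.0256, 0.0257]
ee_rot: [3.141, -0.007, -1.678]
force: [1.9, -35.7, 3.5]
width: 0.0496
gripper_force: 17.8
t 16.2 stand [0.009  0.0002 0.0257] F [  1.9 -35.7   3.5] rows [-0.06 -0.01  0.11] 0.04
```

The force rose from 13 to 36 N with no motion, so the battery is home. Now I back off, rise, cross over the bar with shut fingers and come down behind it.

```bash
python3 -m crank '[[[1,0,0,0],[1.5,0,0,0],[1.5,0,-2,0],[1.5,0,-4,0],[1.5,0,-6,0],[1.5,0,-7.6,0],[0,0,-7.6,0],[-2,0,-7.6,0],[-4,0,-7.6,0],[-6,0,-7.6,0],[-8,0,-7.6,0],[-8.6,0,-7.6,0]]]' 1 20; python3 - <<'E'
from h import *
go(.226,0,.147)
bat('scene','scene9.png')
W=w2s(cloud('side',grab('side','side9.png')[1]))
k=(W[...,0]>.15)&(W[...,0]<.21)&(abs(W[...,1])<.02)&(W[...,2]>.13)&(W[...,2]<.195);print(k.sum(),np.percentile(W[k],[2,50,98],axis=0).round(3).tolist())
E
```

```text
t: 17.7
eef_pos: [0.6204, 0.198, 0.2141]
ee_rot: [-3.141, 0.001, -1.675]
force: [-0.0, -0.5, -0.0]
width: 0.0005
gripper_force: 0.0
t 17.7 stand [0.2338 0.0015 0.2141] F [-0.  -0.5 -0. ] rows [ 0.31 -0.06  2.68] 0.07
scene 2096 [91.3 -1.2] [ 89.1 142.8] 89.8 [[20.0, -46.0], [163.0, -46.0], [163.0, 43.0], [20.0, 44.0]]
136 [[0.178, -0.01, 0.132], [0.184, 0.001, 0.161], [0.196, 0.011, 0.182]]
```

Battery end at 20 mm: home, centred, square. Descend behind the bar.

```bash
python3 -m crank '[[[0.2,0,1.3,0],[0.2,0,2.7,0],[0.2,0,2.7,0],[0.2,0,2.7,0]]]'; python3 -c "
from h import *
s=arm.get_state();p=w2s(s['eef_pos']);go(.2,0,.147)
for x,z in ((193,168.5),(183,170),(161.6,167.3),(142.4,157.4),(127.8,141.6),(120.9,126.9),(118,111),(118,107)):
    print(round((p[0]-(x+9.5)/1e3)/-.025,2),round((p[2]-(z-22)/1e3)/.025,2))"
```

```text
t: 18.3
eef_pos: [0.6209, 0.1893, 0.1483]
ee_rot: [-3.14, 0.001, -1.679]
force: [0.9, -0.2, 0.6]
width: 0.0004
gripper_force: 0.0
t 18.3 stand [0.2251 0.     0.1483] F [ 0.9 -0.2  0.6] rows [1.01 0.   0.05] 0.03
-0.91 0.07
-1.31 0.01
-2.16 0.12
-2.93 0.51
-3.51 1.15
-3.79 1.73
-3.91 2.37
-3.91 2.53
```

```bash
python3 -m crank '[[[-0.6,0,0,0],[-0.95,0,0,0],[-1.3,0,0,0],[-1.75,0,0.05,0],[-2.15,0,0.1,0],[-2.55,0,0.3,0],[-2.95,0,0.5,0],[-3.25,0,0.8,0],[-3.5,0,1.15,0],[-3.5,0,1.15,0]]]'; python3 -c "
from h import *
go(.1275,0,.089)
p,d=grab('scene','scene10.png');q,e=grab('side','side10.png')
c=np.hstack([cv2.resize(p[190:310,300:420],(400,400)),cv2.resize(q[110:230,210:330],(400,400))]);cv2.imwrite('pics/c10.png',c[:,:,::-1])"
```

```text
t: 19.55
eef_pos: [0.6288, 0.2767, 0.1164]
ee_rot: [3.14, -0.001, -1.678]
force: [-1.0, 0.1, 0.2]
width: 0.0001
gripper_force: 0.0
t 19.55 stand [0.3129 0.0018 0.1164] F [-1.   0.1  0.2] rows [ 7.41 -0.05  1.11] 0.04
```

View pics/c10.png

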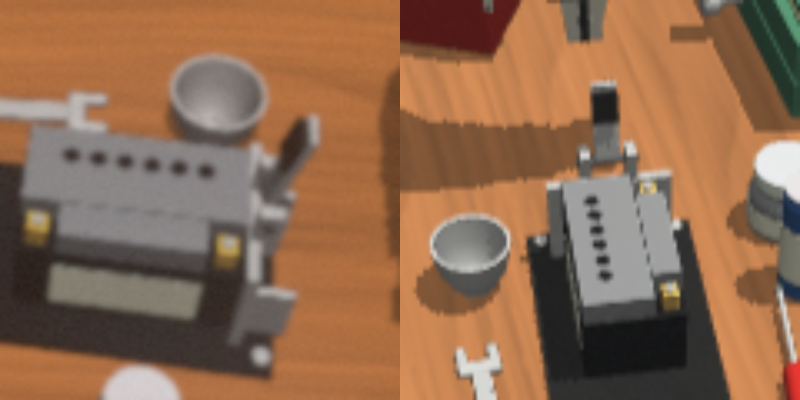

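I had the sign of tool x reversed, so the tool moved away from the bar through free space and touched nothing. The picture shows the battery lying terminals up, flush against the stop, with the bar still leaning back. Redo it with the right sign.

```bash
python3 -m crank '[[[1.5,0,-1.15,0],[3.5,0,-1.15,0],[4.1,0,-1.15,0],[4.5,0,-1.15,0],[4.85,0,-1.15,0],[5.25,0,-1.1,0],[5.65,0,-1.05,0],[6.05,0,-0.85,0],[6.45,0,-0.65,0],[6.75,0,-0.35,0],[7.0,0,0,0],[7.0,0,0,0]]]'; python3 -c "
from h import *
go(.1275,0,.089)
p,d=grab('scene','scene11.png');q,e=grab('side','side11.png')
c=np.hstack([cv2.resize(p[190:310,300:420],(400,400)),cv2.resize(q[110:230,210:330],(400,400))]);cv2.imwrite('pics/c11.png',c[:,:,::-1])"
```

```text
t: 21.15
eef_pos: [0.6099, 0.1019, 0.1167]
ee_rot: [3.14, -0.001, -1.679]
force: [-0.3, -0.2, 0.1]
width: 0.0004
gripper_force: 0.0
t 21.15 stand [0.1371 0.0013 0.1167] F [-0.3 -0.2  0.1] rows [ 0.38 -0.05  1.11] 0.03
```

View pics/c11.png

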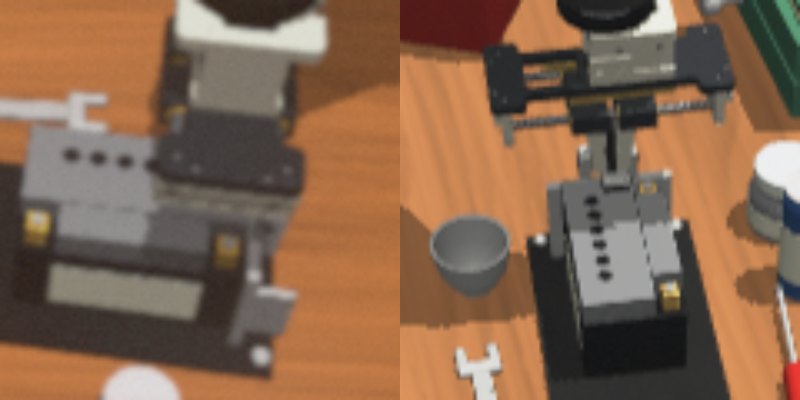

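The side view shows the bar tipped over towards the battery, its end at about (617,180) just below the fingers. Now press down in small steps.

```bash
python3 -m crank '[[[0.2,0,0.4,0],[0.3,0,0.7,0],[0.4,0,0.9,0],[0.4,0,1.05,0],[0.4,0,1.15,0],[0.4,0,1.2,0],[0.4,0,1.2,0]]]'; python3 -c "
from h import *
go(.1275,0,.089)"
```

```text
t: 22.12
eef_pos: [0.6094, 0.0926, 0.0888]
ee_rot: [-3.141, -0.0, -1.678]
force: [-4.2, -1.3, 8.2]
width: 0.0003
gripper_force: 3.9
t 22.125 stand [0.1278 0.0007 0.0888] F [-4.2 -1.3  8.2] rows [ 0.01 -0.03 -0.01] 0.04
```

```bash
python3 -m crank '[[[0,0,0.05,0],[0,0,0.1,0],[0,0,0.15,0],[0,0,0.15,0],[0,0,0.15,0]]]'; python3 -c "
from h import *
go(.1275,0,.089)"
```

```text
t: 22.75
eef_pos: [0.6095, 0.0926, 0.0886]
ee_rot: [-3.14, -0.0, -1.677]
force: [-16.1, -1.1, 31.7]
width: 0.0004
gripper_force: 16.3
t 22.75 stand [0.1278 0.0006 0.0886] F [-16.1  -1.1  31.7] rows [ 0.01 -0.03 -0.02] 0.05
```

The bar is firmly seated: 32 N with no further travel. Rise straight up, move clear and inspect.

```bash
python3 -m crank '[[[0,0,-0.3,0],[0,0,-2,0],[0,0,-4,0],[0,0,-6,0],[2,2,-6,0],[4,4,-6,0],[6,5,-6,0],[8,5,-6,0],[8,5,-6,0],[8,5,-6,0]]]'; python3 - <<'E'
from h import *
go(.1275,0,.089);bat()
for n in ['scene','side']:
    p,d=grab(n,n+'12.png');s=w2s(cloud(n,d))
    k=(s[...,0]>.10)&(s[...,0]<.17)&(abs(s[...,1])<.009)&(s[...,2]>.09)&(s[...,2]<.2);q=s[k];print(n,[(x,np.median(q[(q[:,0]>x)&(q[:,0]<x+.01),2]).round(4)) for x in (.105,.115,.125,.135,.145,.155)])
    k=(s[...,0]>.01)&(s[...,0]<.1)&(abs(s[...,1])<.03)&(s[...,2]>.09);print('top',np.median(s[k][:,2]))
p,q=cv2.imread('pics/scene12.png'),cv2.imread('pics/side12.png')
cv2.imwrite('pics/c12.png',np.hstack([cv2.resize(p[190:350,250:410],(400,400)),cv2.resize(q[110:270,200:360],(400,400))]))
E
```

```text
t: 24.0
eef_pos: [0.4639, -0.0928, 0.2341]
ee_rot: [-3.141, 0.0, -1.68]
force: [0.5, 0.4, 1.1]
width: 0.0006
gripper_force: 0.0
t 24.0 stand [-0.0726  0.1249  0.2341] F [0.5 0.4 1.1] rows [-7.99 -5.01  5.81] 0.02
scene 1847 [91.5 -1.4] [142.8  90.5] 0.1 [[20.0, 44.0], [20.0, -47.0], [163.0, -46.0], [163.0, 44.0]]
scene [(0.105, np.float64(0.1118)), (0.115, np.float64(0.1118)), (0.125, np.float64(0.1123)), (0.135, np.float64(0.1118)), (0.145, np.float64(0.1117)), (0.155, np.float64(0.1122))]
top 0.10026283032738309
side [(0.105, np.float64(0.1091)), (0.115, np.float64(0.1096)), (0.125, np.float64(0.1089)), (0.135, np.float64(0.1098)), (0.145, np.float64(0.1097)), (0.155, np.float64(0.1092))]
top 0.09709640897946817
```

View pics/c12.png

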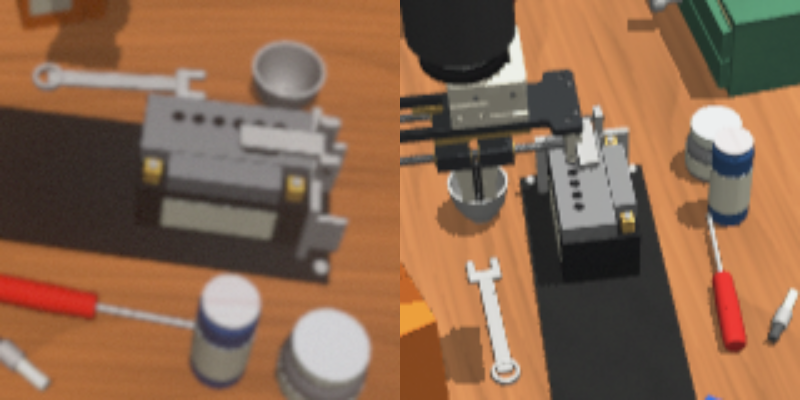

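The bar is level: 12 mm above the cover along its whole length, which is pad plus bar. The battery is flush and square against the stop, the bystanders are untouched and the robot is clear.

```bash
python3 -c "
from h import *
print(arm.job_done())"
```

```text
the job is handed in; nothing more can be done
None
```

The battery lies on its base, terminals up, flush against the middle of the stop with the hold-down bar pressed level onto its top; the other things look undisturbed, and I handed the job in after about 24 s of robot time.

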